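Slide the casting home and snap the toggle clamp shut

TASK

Push the cast frame along the channel of the fixture with the fingertips until it sits against both end stops, then press the toggle clamp's handle down past its dead point until it snaps into lock and the rubber pad holds the frame. Only push: the frame must not be lifted or tipped, and the brush, the marker and the micrometer beside the fixture are to be left alone.

Things in the scene. Friction and masses are not known exactly. Their poses are not given: they have to be found in the camera images.
- fixture: Fixture on the worktop; origin on the worktop on the channel's centre line. Plate x -102..78, y -80..160 mm, 12 mm thick. Side rails (inner faces y = +-61 mm, tops 26 mm above worktop) make a channel along its x, open at the -x end (towards the robot). End stops at y = +-36 mm, faces at x = +50 mm, tops 32 mm high. Toggle clamp on the +y side.
- workpiece: Die-cast aluminium frame, 100 (x) x 114 (y) x 30 mm high, lying on the plate in the channel, axes along the fixture's; origin at the centre of its underside (12 mm above the worktop). Fully home, touching both stops, its origin is at x = 0 of the fixture; it starts 18 to 38 mm short, towards -x. Side play 4 mm. 0.18 to 0.37 kg, slides with 1 to 5 N.
- clamp_handle (a joint): Handle angle, rad: 0 open, raised 1.05 above level; elevation = 1.05 - value; grows as pressed down. Moves easily and stays where left up to about 0.55, where the sprung pad meets the frame; then it needs up to 5 N at the grip, and let go it springs back up. Dead point about 1.0; past it the handle snaps on to its stop at 1.20 (0.15 below level): locked. Starts at 0.
- handle_pin (a point): Hinge pin of the handle, fixed at (38, 130, 76) mm of the fixture's frame; the handle points to the fixture's +y and swings about the fixture's x axis. The clamp's bracket spans x 13..63, y 77..149 mm, 88 mm high; its arm, open, slants up over the channel at x 25..51 mm, up to about 0.15 m high, and comes down on the frame as the handle goes down.
- handle_grip (a point): On the centre line of the black round grip, 90 mm from the hinge pin, moving with the handle; the grip is 22 mm in diameter and reaches from 51 to 123 mm from the pin. Locked, this point is 63 mm above the worktop with free air under it.
- clamp_pad: Sprung rubber pad, 26 mm in diameter, on the spindle at the end of the clamp arm; it presses the frame's far rim down with about 19 N when locked. Origin on the arm's centre line, 43 mm above the pad's face.
- marker: Bystander: marker pen, 136 mm long, 15 mm thick, lying on the worktop to the right of the fixture; origin at the centre of its underside.
- micrometer: Bystander: outside micrometer, 131 mm long, 19 mm thick, lying on the worktop beyond the fixture; origin at the centre of its underside.
- brush: Bystander: flat chip brush with wooden handle, 190 x 26 x 12 mm, lying on the worktop near the left front of the fixture; origin at the centre of its underside.

How it is judged:
By the outcome, as a careful person would: the job done as asked, in the order asked, and still so for the second after the job is handed in, with the robot touching nothing.
It also fails if it takes over 45 s, if anything falls off the work surface, if the arm or the gripper's body presses on something with over 40 N, if the wrist force passes 120 N, or if a joint passes its speed limit or range.

ROBOT

A 6-joint arm with a two-finger parallel gripper is mounted at the origin on a cart in front of the work surface, level with it; the furniture and walls round the work are solid. World frame = base frame: x ahead of the robot, y to its left, z up, the work surface at z = 0. Lengths are in m, angles in rad, forces in N, time in s.
With the tool pointing down it reaches from about 0.275 to 1 m from the base axis. Payload 8.4 kg.
Tool frame: the origin (TCP) lies on the mounting face of the last link; the fingertips stand 173 mm ahead of it and the grasp point (between the pads) lies 155 mm ahead of it; x points along the fingers, z is the direction in which the jaws open and shut, and the axes are right-handed (so a half turn about x gives the same grasp; the last joint's range is limited). The gripper opens to 85 mm and grips with 20 to 120 N. Pads are 22 mm wide; open, the fingers measure 114 mm over their backs; the gripper's body (76 mm by 85 mm) begins 54 mm behind the grasp point. The pads swing forward as they close: fully open they stand 13 mm farther back than shut.
Start: joints at [-1.288, 0.353, 1.633, -0, 1.155, -0.002], TCP at [0.176, -0.6, 0.405] pointing down, gripper open.
Joint ranges: [-2.63, 2.63], [-0.92, 2.1], [0.06, 2.66], [-1.3, 4.44], [0, 2.69], [-3.02, 3.02]. Speed limits (rad/s): [2.22, 2.22, 2.79, 3.14, 3.14, 3.14].

INTERFACE

Orientations are given as a unit quaternion [x, y, z, w].
In Python, from cell import arm, imaging, ticket gives the robot as it stands.
- The arm moves only by the tool step_arm, never from a script. Its argument "increments" is one flat list of numbers, 7 for each row, row after row: the gripper's target within -1 to 1 (shut at 1, half-way at 0, fully open at -1), then the shift along the world's x, y, z in m, then the turn, a rotation vector about the world's x, y, z in rad. In form: [jaw, x, y, z, wx, wy, wz, jaw, x, y, z, wx, wy, wz, ...]. A call has 1 to 12 rows; each row is the pose to reach, as a shift and turn from the pose measured when the call began; what a row does not reach only later rows make up. A row lasts 1/10 s, in which the tool goes at most 50 mm and 8.59 degrees, less where a joint would pass 70% of its speed; a pose out of reach is approached as far as the arm can. A call with a gripper value outside its range is refused whole. The fingers move at their own pace and stop on an object; the grip force is fixed at half the most. Time passes only in rows, so rows that repeat a pose let the fingers close. It gives the time, the measured TCP pose, the force and the opening at its end, in the units of the state.
- arm.observe(): the state, without advancing time (a new reading comes with each control period).
- imaging.get_image(name): name is "scene" or "top"; returns a dict with "color" (384x512x3 uint8, red, green, blue), "range_z" (384x512 float32, m along the optical axis (not along the pixel's ray), 0 where there is no reading), "vertical_fov" (degrees; the focal length in pixels is half the picture's height over the tangent of half this angle, whatever the lens; pixels are square), "cx", "cy" (the principal point, pixels), "world_to_cam" (4x4, takes a point from world to camera coordinates). Camera axes: x right, y down, z forward; pixel columns grow to the right and rows downward; lengths in m; the calibration is good to about 2 mm. A picture is of the moment at which its call begins.
- ticket.close_job(): hands the job in, once; it reports no verdict.
The state is a dict: "clock": time; "qpos": joint angles; "qvel": joint speeds; "joint_efforts": joint torques, N m; "tool_pos": TCP position; "orientation": TCP orientation; "contact_force": force on the tool from outside, world axes, zero at the start; "torque": the same for the moment, N m; "width": opening from 0.0 (shut) to 1.0 (fully open).
Only numpy, scipy, OpenCV 4.12 (cv2) and the standard library are available. Lean on these libraries where they do the work, as an engineer would, in place of code of your own. Each camera call takes 0.05 s, during which the arm holds its last target.

## Working session

There is one attempt and no reset: what is moved stays moved. The work goes in short steps, Python scripts to look and compute and a tool call to move; the robot and the scene stay as the last step left them, time stands still between calls to the robot, and variables do not carry over. Pictures are saved under pics/ and viewed, and the job is handed in when it is done.

Besides the shell and the picture viewer there is one more tool, called after "Call:" as a command line: name --argument value ..., lists and objects as JSON in quotes. step_arm: Moves the arm, as the interface text tells. Its arguments: {"type":"object","properties":{"increments":{"type":"array","items":{"type":"number"}}},"required":["increments"]}

```bash
mkdir -p pics; ls; cat > h.py <<'E'
import numpy as np, cv2
from cell import arm, imaging, ticket
def grab(n,tag):
    d=imaging.get_image(n); cv2.imwrite(f'pics/{tag}.png',cv2.cvtColor(d['color'],cv2.COLOR_RGB2BGR)); np.savez(f'pics/{tag}.npz',**d); return d
def load(tag): return dict(np.load(f'pics/{tag}.npz'))
def f(d): return 384/2/np.tan(np.radians(float(d['vertical_fov'])/2))
def pts(d):
    z=d['range_z']; v,u=np.mgrid[:z.shape[0],:z.shape[1]]; F=f(d)
    p=np.stack([(u-d['cx'])/F*z,(v-d['cy'])/F*z,z],-1); T=np.linalg.inv(d['world_to_cam'])
    return p@T[:3,:3].T+T[:3,3]
def proj(d,P):
    T=d['world_to_cam'];c=np.atleast_2d(P)@T[:3,:3].T+T[:3,3]; F=f(d)
    return np.c_[c[:,0]/c[:,2]*F+d['cx'],c[:,1]/c[:,2]*F+d['cy']]
def ray(d,u,v,h):
    T=np.linalg.inv(d['world_to_cam']);r=T[:3,:3]@np.array([(u-d['cx'])/f(d),(v-d['cy'])/f(d),1]);o=T[:3,3]
    return o+r*(h-o[2])/r[2]
E
python3 - <<'E'
from h import *
for n in('scene','top'):
    d=grab(n,n+'0'); print(n,d['vertical_fov'],d['cx'],d['cy'],np.linalg.inv(d['world_to_cam']).round(3).tolist())
print(arm.observe())
E
```

```text
pics
scene 47.68277630047834 256.4950566699841 194.56519617695474 [[-0.6, -0.43, 0.675, -0.243], [-0.8, 0.299, -0.52, 0.685], [0.022, -0.852, -0.523, 0.738], [0.0, 0.0, 0.0, 1.0]]
top 46.04690467049324 253.00354221097774 191.06100116875461 [[0.001, -0.997, 0.078, 0.463], [-1.0, -0.003, -0.018, 0.096], [0.018, -0.078, -0.997, 1.198], [0.0, 0.0, 0.0, 1.0]]
{'clock': 0.1, 'qpos': array([-1.28841126e+00,  3.53604995e-01,  1.63404073e+00,  2.85048281e-05,
        1.15520044e+00, -2.39800665e-03]), 'qvel': array([-0.00060507, -0.00255912, -0.00110637, -0.00044295,  0.00108948,
        0.0009627 ]), 'joint_efforts': array([-1.84308637e-04, -6.06355906e+01, -3.42818141e+01, -1.07921519e-04,
        3.89302644e-03,  1.82717201e-05]), 'tool_pos': array([ 0.17554285, -0.59963245,  0.40402846]), 'orientation': array([ 0.42426142,  0.56624109, -0.42371352,  0.5655441 ]), 'contact_force': array([-0.22737839,  0.12441935, -0.37229277]), 'torque': array([-0.005461  , -0.01122317,  0.06622072]), 'width': 1.002648790836383}
```

View pics/scene0.png

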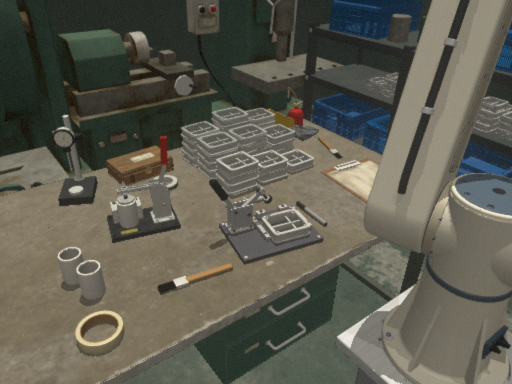

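View pics/top0.png

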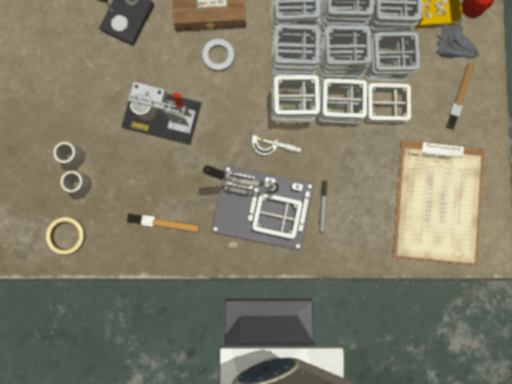

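The top view shows the fixture at about (262,207), the frame at (278,215) and the handle grip at (213,172). The brush is at (165,223), the marker at (323,205) and the micrometer at (272,146).

```bash
python3 - <<'E'
from h import *
a=cv2.imread('pics/top0.png')[130:265,180:345]; cv2.imwrite('pics/topz.png',cv2.resize(a,None,fx=4.5,fy=4.4,interpolation=cv2.INTER_CUBIC))
a=cv2.imread('pics/scene0.png')[170:270,200:345]; cv2.imwrite('pics/scz.png',cv2.resize(a,None,fx=5.5,fy=5.5,interpolation=cv2.INTER_CUBIC))
d=load('top0');p=pts(d)
for u,v in [(229,167),(312,182),(301,247),(213,230)]: print(u,v,ray(d,u,v,.012).round(4))
for u,v in [(220,220),(260,240),(213,172),(278,198),(330,220),(180,200)]: print(u,v,p[v,u].round(4))
# plate mask by depth+colour
m=((abs(p[...,2]-.012)<.006)).astype(np.uint8)
hsv=cv2.cvtColor(d['color'],cv2.COLOR_RGB2HSV); print(hsv[220,222],hsv[240,260],hsv[250,180],hsv[172,213])
E
```

```text
229 167 [0.6193 0.1389 0.012 ]
312 182 [ 0.5802 -0.0805  0.012 ]
301 247 [ 0.4095 -0.0502  0.012 ]
213 230 [0.4535 0.1797 0.012 ]
220 220 [0.4796 0.1615 0.0147]
260 240 [0.4277 0.057  0.0128]
213 172 [0.587  0.1697 0.1693]
278 198 [0.5355 0.012  0.0454]
330 220 [ 0.4801 -0.1283  0.0052]
180 200 [ 0.5325  0.2686 -0.0014]
[165   4 117] [  0   0 120] [ 23  69 126] [30 40 45]
```

View pics/topz.png

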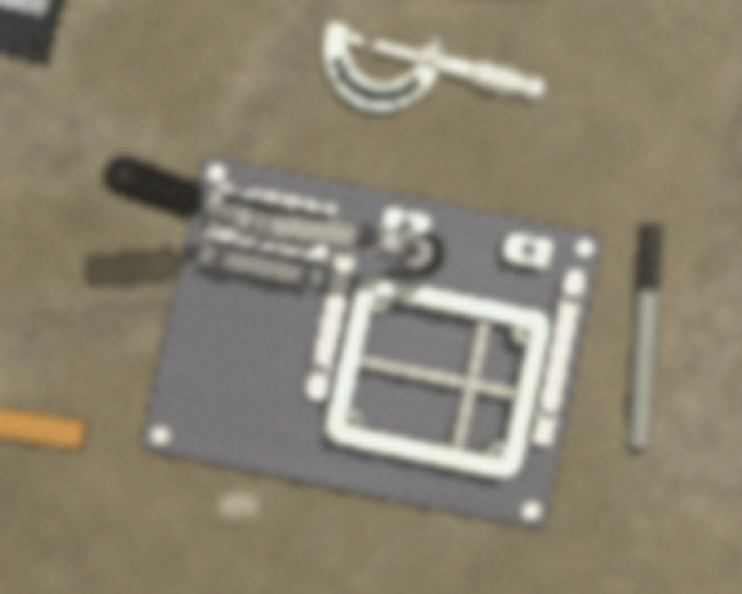

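View pics/scz.png

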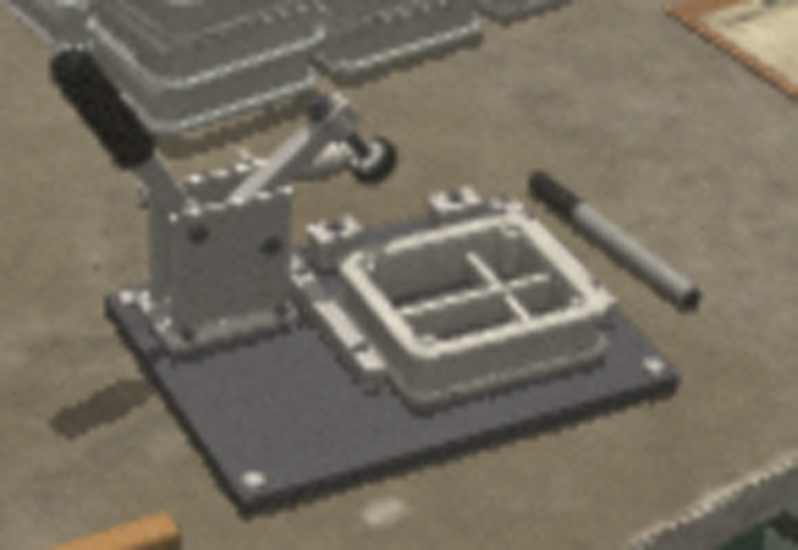

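```bash
cat > fx.py <<'E'
from h import *
def rays(d,uv,h): return np.array([ray(d,u,v,h)[:2] for u,v in uv])
def platemask(d):
    p=pts(d);hsv=cv2.cvtColor(d['color'],cv2.COLOR_RGB2HSV)
    m=((hsv[...,1]<30)&(p[...,0]>.36)&(p[...,0]<.66)&(p[...,1]>-.11)&(p[...,1]<.22)).astype(np.uint8)
    m=cv2.morphologyEx(m,cv2.MORPH_CLOSE,np.ones((3,3)))
    n,l,s,c=cv2.connectedComponentsWithStats(m); k=1+np.argmax(s[1:,4]); return (l==k).astype(np.uint8)
E
python3 - <<'E'
from fx import *
for n in('top0','scene0'):
    d=load(n);m=platemask(d)
    cs,_=cv2.findContours(m,cv2.RETR_EXTERNAL,cv2.CHAIN_APPROX_NONE)
    c=max(cs,key=cv2.contourArea)[:,0]
    im=cv2.cvtColor(d['color'],cv2.COLOR_RGB2BGR);cv2.drawContours(im,[c[:,None]],-1,(0,0,255),1)
    x0,y0,w,h=cv2.boundingRect(c); cv2.imwrite(f'pics/m_{n}.png',cv2.resize(im[y0-10:y0+h+10,x0-10:x0+w+10],None,fx=5,fy=5,interpolation=cv2.INTER_NEAREST))
    q=rays(d,c,.012); print(n,x0,y0,w,h)
    a=cv2.minAreaRect(q.astype(np.float32)*1000);print(a)
    # bright dots
    g=cv2.cvtColor(d['color'],cv2.COLOR_RGB2GRAY)
    b=((g>185)&(m>0)).astype(np.uint8);k,l,s,ce=cv2.connectedComponentsWithStats(b)
    for i in range(1,k):
        if s[i,4]<300: print(s[i,4],ce[i].round(1),(ray(d,*ce[i],.013)[:2]*1000).round(1))
E
```

```text
top0 212 166 102 84
((513.774169921875, 53.733482360839844), (244.82864379882812, 179.6362762451172), 78.47850036621094)
10 [227.8 169. ] [613.9 142. ]
2 [239.5 174. ] [600.7 111.1]
3 [244. 175.] [598.1  99.2]
2 [248.5 176. ] [595.5  87.3]
1 [253. 177.] [592.9  75.4]
33 [269.8 179.5] [586.4  31.2]
3 [230. 183.] [576.8 136. ]
56 [297.1 186.3] [568.7 -40.8]
3 [266.3 184.3] [573.6  40.3]
9 [309.3 185.9] [569.8 -73.2]
8 [250.5 187. ] [566.4  82. ]
10 [255.8 189.5] [559.8  68. ]
23 [307.2 193.7] [549.1 -67.5]
67 [252.8 204.6] [520.1  75.9]
3 [286. 209.] [508.7 -11.3]
21 [250.1 217.2] [487.1  82.9]
2 [271.5 214. ] [495.5  26.8]
2 [276.5 215. ] [492.9  13.7]
1 [280. 216.] [490.3   4.5]
6 [284.7 216.8] [488.1  -7.7]
2 [289.5 218. ] [485.1 -20.4]
1 [283. 223.] [472.   -3.3]
7 [215.  228.3] [458.  174.5]
11 [297.6 245.5] [413.3 -41.3]
scene0 219 187 104 76
((583.3607177734375, 34.06658935546875), (246.70950317382812, 332.00079345703125), 78.68677520751953)
2 [243.5 200. ] [689.8  15.9]
1 [235. 202.] [695.4  44.2]
1 [252. 204.] [656.    7.8]
3 [285.3 205.7] [589.8 -70.6]
1 [243. 206.] [662.7  37.1]
4 [280.  206.5] [595.6 -54.1]
156 [289.2 222.5] [514.5 -21.9]
1 [235. 208.] [667.5  63.4]
4 [257.2 211.2] [614.6  18.7]
2 [263.  210.5] [607.9   2.1]
22 [281.  211.8] [571.5 -38. ]
4 [287.5 218.5] [533.  -31.1]
2 [285.5 223. ] [518.9 -11.5]
2 [289.5 222. ] [516.1 -24.3]
1 [278. 225.] [523.7  12.5]
2 [281.5 224. ] [521.7   1.1]
14 [261.5 228.5] [537.5  61.7]
8 [266.8 235.1] [504.3  68.7]
1 [246. 257.] [461.4 170.3]
```

```bash
cat >> fx.py <<'E'
yaw=-0.203; ex=np.array([np.cos(yaw),np.sin(yaw)]);ey=np.array([-ex[1],ex[0]]);O=np.array([.5174,.0089])
def toF(q): q=np.atleast_2d(q)[:,:2]-O; return np.c_[q@ex,q@ey]
def toW(x,y,z): return np.r_[O+x*ex+y*ey,z]
def triang(da,ua,db,ub):
    A=[];
    for d,(u,v) in((da,ua),(db,ub)):
        K=np.array([[f(d),0,d['cx']],[0,f(d),d['cy']],[0,0,1]]);A.append(K@d['world_to_cam'][:3])
    X=cv2.triangulatePoints(A[0],A[1],np.array(ua,float).reshape(2,1),np.array(ub,float).reshape(2,1));return (X[:3]/X[3]).ravel()
E
python3 - <<'E'
from fx import *
t=load('top0');s=load('scene0')
for nm,d in(('t',t),('s',s)):
    for P in [(68,150),(68,-70),(-92,150),(-92,-70)]:
        print(nm,P,proj(d,toW(P[0]/1e3,P[1]/1e3,.013)).round(1))
# screws triangulated: refine in scene by local max
g=cv2.cvtColor(s['color'],cv2.COLOR_RGB2GRAY).astype(float)
for P,ut in [((68,150),(227.8,169)),((68,-70),(309.3,185.9)),((-92,150),(215,228.3)),((-92,-70),(297.6,245.5))]:
    u,v=proj(s,toW(P[0]/1e3,P[1]/1e3,.013))[0].round().astype(int)
    w=g[v-4:v+5,u-5:u+6]; ww=np.clip(w-np.percentile(w,75)-15,0,None); yy,xx=np.mgrid[v-4:v+5,u-5:u+6]
    us=(np.sum(ww*xx)/ww.sum(),np.sum(ww*yy)/ww.sum()); X=triang(t,ut,s,us); print(P,np.round(us,1),X.round(4),toF(X).round(4))
# frame rim from depth in top & scene
for nm,d in(('t',t),('s',s)):
    p=pts(d);F=toF(p[...,:2].reshape(-1,2)).reshape(p.shape[:2]+(2,))
    g=cv2.cvtColor(d['color'],cv2.COLOR_RGB2GRAY)
    # profile along x in band |y|<35 using bright pixels cast to z=.042
    v,u=np.mgrid[:384,:512]
    R=np.linalg.inv(d['world_to_cam']);r=np.stack([(u-d['cx'])/f(d),(v-d['cy'])/f(d),np.ones_like(u)],-1)@R[:3,:3].T
    q=R[:3,3]+r*((.042-R[2,3])/r[...,2])[...,None]; Fq=toF(q.reshape(-1,3)).reshape(384,512,2)*1e3
    for lo in range(-40,41,20):
        b=abs(Fq[...,1]-lo)<4; b&=(Fq[...,0]>-110)&(Fq[...,0]<-50)
        o=np.argsort(Fq[...,0][b]); xs=Fq[...,0][b][o]; gs=g[b][o]
        print(nm,'y',lo,[(int(np.mean(xs[(xs>=a)&(xs<a+3)])),int(np.mean(gs[(xs>=a)&(xs<a+3)]))) for a in range(-100,-60,3) if ((xs>=a)&(xs<a+3)).any()])
E
```

```text
t (68, 150) [[227.7 168.9]]
t (68, -70) [[309.4 185.8]]
t (-92, 150) [[215.  228.5]]
t (-92, -70) [[297.6 245.6]]
s (68, 150) [[222.8 225.1]]
s (68, -70) [[290.2 208.3]]
s (-92, 150) [[245.6 258.4]]
s (-92, -70) [[318.4 237.6]]
(68, 150) [224.3 223.8] [0.6122 0.1404 0.0183] [[0.0663 0.1479]]
(68, -70) [289.6 209.4] [ 0.5708 -0.0731  0.0085] [[ 0.0688 -0.0695]]
(-92, 150) [245.6 256.7] [0.458  0.1741 0.0182] [[-0.0915  0.1499]]
(-92, -70) [318.4 235.9] [ 0.4136 -0.0406  0.0188] [[-0.0917 -0.0695]]
t y -40 [(-98, 111), (-95, 116), (-92, 117), (-90, 119), (-86, 118), (-83, 108), (-80, 93), (-77, 138), (-74, 209), (-71, 237), (-68, 231), (-65, 195), (-62, 177), (-59, 163)]
t y -20 [(-98, 112), (-95, 116), (-92, 119), (-89, 121), (-86, 119), (-83, 110), (-80, 98), (-77, 134), (-74, 211), (-71, 238), (-68, 233), (-65, 200), (-62, 168), (-59, 164)]
t y 0 [(-98, 112), (-95, 119), (-92, 120), (-89, 120), (-86, 119), (-83, 112), (-80, 100), (-77, 122), (-74, 195), (-71, 235), (-68, 233), (-65, 186), (-62, 133), (-59, 121)]
t y 20 [(-98, 113), (-95, 120), (-92, 123), (-89, 122), (-86, 122), (-8
[... 427 characters left out ...]
(-62, 195), (-59, 162)]
s y -20 [(-98, 97), (-95, 105), (-93, 101), (-89, 93), (-85, 92), (-84, 92), (-80, 93), (-78, 89), (-74, 95), (-71, 119), (-68, 155), (-65, 196), (-62, 187), (-59, 135)]
s y 0 [(-99, 96), (-95, 117), (-91, 104), (-90, 95), (-86, 93), (-83, 89), (-80, 91), (-77, 91), (-75, 92), (-71, 111), (-69, 130), (-65, 196), (-62, 197), (-60, 151)]
s y 20 [(-98, 99), (-95, 114), (-92, 102), (-89, 96), (-86, 93), (-82, 95), (-81, 93), (-77, 93), (-73, 94), (-71, 107), (-67, 169), (-66, 196), (-62, 192), (-58, 114)]
s y 40 [(-97, 106), (-96, 118), (-92, 105), (-88, 94), (-87, 93), (-83, 94), (-80, 94), (-77, 95), (-74, 92), (-72, 103), (-68, 140), (-64, 199), (-63, 196), (-59, 171)]
```

```bash
python3 - <<'E'
from fx import *
from scipy.spatial.transform import Rotation as R
t=load('top0');s=load('scene0')
G=toW(.038,.130+.090*np.cos(1.05),.076+.090*np.sin(1.05));G1=toW(.038,.130+.120*np.cos(1.05),.076+.120*np.sin(1.05));print('grip pred',G,proj(t,G),proj(s,G))
c=[]
for d in(t,s):
    hsv=d['color'].max(2); u,v=proj(d,G)[0].round().astype(int)
    m=np.zeros(hsv.shape,np.uint8); m[v-16:v+17,u-16:u+17]=hsv[v-16:v+17,u-16:u+17]<(60)
    n,l,st,ce=cv2.connectedComponentsWithStats(m);k=1+np.argmax(st[1:,4]);print(st[k],ce[k]);c.append(ce[k])
X=triang(t,c[0],s,c[1]);print('grip',X,toF(X))
# frame near-left/right rim corners check by depth, median height of rim
p=pts(t);F=toF(p[...,:2].reshape(-1,2)).reshape(384,512,2)
g=t['color'].min(2);b=(g>215)&(F[...,0]>-.085)&(F[...,0]<-.05)&(abs(F[...,1])<.06);print('rim z',np.median(p[b][:,2]),F[b].min(0),F[b].max(0))
o=arm.observe();r=R.from_quat(o['orientation']);print(r.as_matrix().round(3))
for sg in(1,-1):
    z=np.r_[ey*sg,0];x=np.array([0,0,-1.]);T=np.c_[x,np.cross(z,x),z];print(sg,(R.from_matrix(T)*r.inv()).as_rotvec().round(3))
for P in [(-.12,0),(-.095,0)]: print(P,toW(*P,0), toW(*P,0)[:2]-o['tool_pos'][:2])
E
```

```text
grip pred [0.58985715 0.17243133 0.15406809] [[212.30513537 171.55260827]] [[217.13055509 189.39916578]]
[204 167  20  12 133] [213.87218045 172.21804511]
[210 180  18  20 169] [218.37869822 189.44378698]
grip [0.58856741 0.16906256 0.15337429] [[0.03741592 0.17122177]]
rim z 0.04282343665451793 [-0.07314533 -0.05302934] [-0.05149921  0.05485816]
[[-0.     0.96   0.281]
 [ 0.001  0.281 -0.96 ]
 [-1.     0.    -0.001]]
1 [ 0.000e+00 -2.000e-03  2.654e+00]
-1 [-0.001 -0.    -0.488]
(-0.12, 0) [0.39986406 0.03309304 0.        ] [0.22432121 0.63272549]
(-0.095, 0) [0.42435071 0.02805282 0.        ] [0.24880786 0.62768527]
```

Call:
step_arm --increments '[0,0.224,0.633,0,0,0,-0.488,0,0.224,0.633,0,0,0,-0.488,0,0.224,0.633,0,0,0,-0.488,0,0.224,0.633,0,0,0,-0.488,0,0.224,0.633,0,0,0,-0.488,0,0.224,0.633,0,0,0,-0.488,0,0.224,0.633,0,0,0,-0.488,0,0.224,0.633,0,0,0,-0.488,0,0.224,0.633,0,0,0,-0.488,0,0.224,0.633,0,0,0,-0.488,0,0.224,0.633,0,0,0,-0.488,0,0.224,0.633,0,0,0,-0.488]'

```text
clock: 1.3
tool_pos: [0.3756, -0.0321, 0.4042]
orientation: [0.549, 0.447, -0.548, 0.447]
contact_force: [0.8, 0.0, -0.4]
width: 0.5
```

Call:
step_arm --increments '[0,0.0244,0.0651,0,0,0,0,0,0.0244,0.0651,-0.05,0,0,0,0,0.0244,0.0651,-0.1,0,0,0,0,0.0244,0.0651,-0.15,0,0,0,0,0.0244,0.0651,-0.154,0,0,0,0,0.0244,0.0651,-0.154,0,0,0]'

```text
clock: 1.9
tool_pos: [0.3995, 0.0329, 0.2496]
orientation: [-0.547, -0.448, 0.549, -0.446]
contact_force: [0.5, -0.6, 0.6]
width: 0.497
```

```bash
python3 - <<'E'
from fx import *
from scipy.spatial.transform import Rotation as R
for n in('scene','top'): grab(n,n+'1')
a=cv2.imread('pics/scene1.png')[100:290,190:420]; cv2.imwrite('pics/scz1.png',cv2.resize(a,None,fx=3,fy=3))
o=arm.observe();print(o['tool_pos'],toF(o['tool_pos']),o['qpos'],R.from_quat(o['orientation']).as_matrix().round(3),ey,o['contact_force'])
E
```

```text
[0.4009501  0.03287446 0.25189249] [[-1.18892191e-01  4.86876926e-06]] [7.76576166e-02 2.49083392e-01 2.22099970e+00 1.61851537e-03
 6.68513850e-01 1.85093067e+00] [[ 0.003  0.979 -0.202]
 [ 0.001 -0.202 -0.979]
 [-1.     0.003 -0.002]] [0.20160863 0.97946616] [ 0.88237833  0.19940823 -0.01762578]
```

View pics/scz1.png

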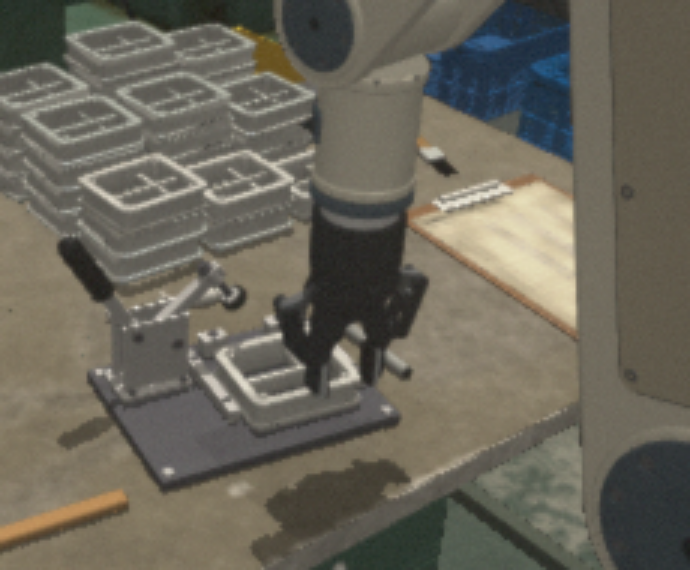

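The picture shows the gripper over the open end of the channel, clear of the frame and clamp, with the fingertips at about (318,395) and (370,385) in the crop. I'll lower it now.

Call:
step_arm --increments '[0,0,0,-0.03,0,0,0,0,0,0,-0.055,0,0,0,0,0,0,-0.055,0,0,0]'

```text
clock: 2.3
tool_pos: [0.4013, 0.0326, 0.1972]
orientation: [0.55, 0.446, -0.547, 0.447]
contact_force: [-0.3, -0.6, -0.1]
width: 0.501
```

```bash
python3 - <<'E'
from fx import *
for n in('scene','top'): grab(n,n+'2')
a=cv2.imread('pics/scene2.png')[150:290,230:370]; cv2.imwrite('pics/scz2.png',cv2.resize(a,None,fx=4,fy=4))
o=arm.observe();print(o['tool_pos'],toF(o['tool_pos']),o['contact_force'])
E
```

```text
[0.40181705 0.03273991 0.19855902] [[-1.18015919e-01  4.78693506e-05]] [-0.53190162 -0.16969318 -0.39948046]
```

View pics/scz2.png

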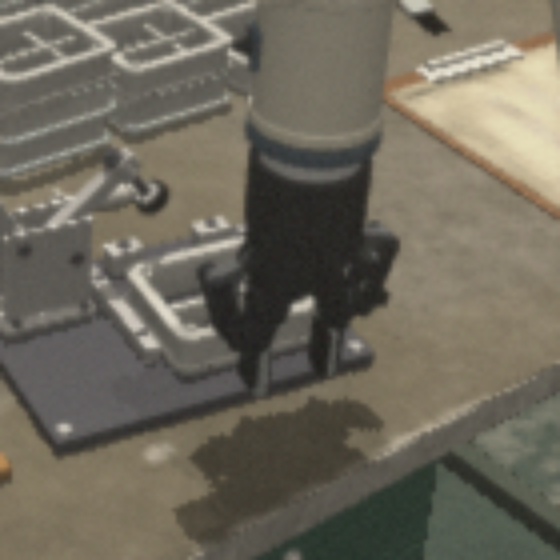

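Call:
step_arm --increments '[0,0.014,-0.003,-0.003,0,0,0,0,0.024,-0.005,-0.003,0,0,0,0,0.029,-0.006,-0.003,0,0,0,0,0.033,-0.007,-0.003,0,0,0,0,0.036,-0.0075,-0.003,0,0,0,0,0.039,-0.008,-0.003,0,0,0,0,0.042,-0.0087,-0.003,0,0,0,0,0.044,-0.009,-0.003,0,0,0]'

```text
clock: 3.2
tool_pos: [0.4462, 0.0237, 0.1955]
orientation: [0.55, 0.446, -0.547, 0.447]
contact_force: [-0.7, -0.0, -1.0]
width: 0.497
```

```bash
cat > st.py <<'E'
from fx import *
import sys
for n in('scene','top'): grab(n,n+sys.argv[1])
o=arm.observe();F=o['contact_force'];print(o['clock'],o['tool_pos'],toF(o['tool_pos']),F,'along',F[:2]@ex,F[:2]@ey,o['width'])
a=cv2.imread(f'pics/scene{sys.argv[1]}.png')[140:280,200:340]; b=cv2.imread(f'pics/top{sys.argv[1]}.png')[140:280,190:330]
cv2.imwrite(f'pics/z{sys.argv[1]}.png',cv2.resize(np.hstack([a,b]),None,fx=2.8,fy=2.8,interpolation=cv2.INTER_CUBIC))
E
python3 st.py 3
```

```text
3.3 [0.44644996 0.02371555 0.19559533] [[-0.0724801   0.00020719]] [ 1.29952984 -0.33822926  0.03405133] along 1.3410354428852507 -0.06928767617062001 0.49671975597233453
```

View pics/z3.png

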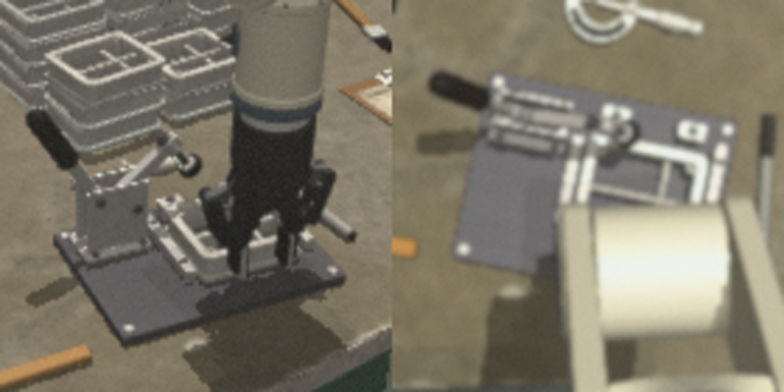

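The fingers are at the frame's near wall. The top crop still shows a gap between the frame's far rim and the stops at (618,110) and (690,130). I'll keep pushing.

Call:
step_arm --increments '[0,0.003,-0.0006,0,0,0,0,0,0.006,-0.0012,0,0,0,0,0,0.008,-0.0016,0,0,0,0,0,0.009,-0.0018,0,0,0,0,0,0.009,-0.0018,0,0,0,0]'

```text
clock: 3.8
tool_pos: [0.4558, 0.0219, 0.1956]
orientation: [0.551, 0.445, -0.546, 0.448]
contact_force: [1.2, 0.9, -1.0]
width: 0.499
```

```bash
python3 st.py 4
```

```text
3.9 [0.4556911  0.02192538 0.19567881] [[-0.06306781  0.00031687]] [-0.31372211  0.01927636  0.3206367 ] along -0.31116647247890494 -0.04436853958159912 0.4985053543023781
```

View pics/z4.png

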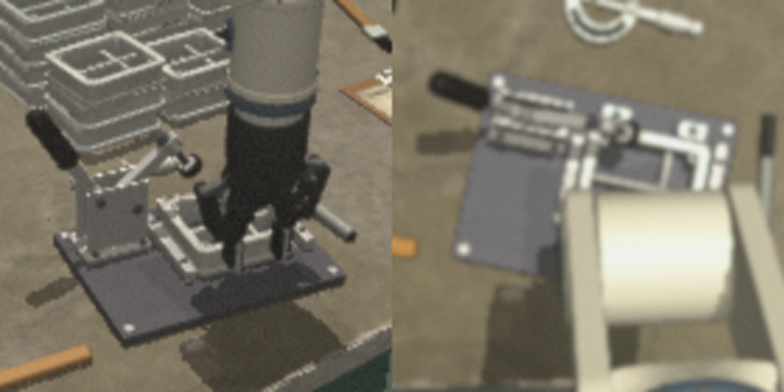

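The frame has moved with the fingers, and a small gap to the stops at (690,128) may remain. I'll go on in 1 mm steps and watch the force.

Call:
step_arm --increments '[0,0.001,-0.0002,0,0,0,0,0,0.002,-0.0004,0,0,0,0,0,0.003,-0.0006,0,0,0,0,0,0.003,-0.0006,0,0,0,0]'

```text
clock: 4.3
tool_pos: [0.4583, 0.0213, 0.1956]
orientation: [0.55, 0.446, -0.547, 0.447]
contact_force: [-4.8, 0.3, 3.3]
width: 0.503
```

Call:
step_arm --increments '[0,0.001,-0.0002,0,0,0,0,0,0.002,-0.0004,0,0,0,0,0,0.002,-0.0004,0,0,0,0]'

```text
clock: 4.6
tool_pos: [0.4589, 0.0211, 0.1953]
orientation: [0.549, 0.446, -0.548, 0.446]
contact_force: [-8.3, 3.7, 8.7]
width: 0.497
```

Call:
step_arm --increments '[0,0.002,-0.0004,0,0,0,0,0,0.003,-0.0006,0,0,0,0,0,0.003,-0.0006,0,0,0,0]'

```text
clock: 4.9
tool_pos: [0.4598, 0.0208, 0.1949]
orientation: [-0.548, -0.448, 0.549, -0.445]
contact_force: [-12.0, 4.5, 10.3]
width: 0.499
```

```bash
python3 st.py 5; python3 -c "
import cv2
a=cv2.imread('pics/top5.png')[160:230,225:320];cv2.imwrite('pics/z5b.png',cv2.resize(a,None,fx=8,fy=8,interpolation=cv2.INTER_CUBIC))"
```

```text
5.0 [0.45980473 0.02078076 0.19489659] [[-5.88078856e-02  2.50987603e-05]] [-10.96576686   5.34186493  10.71579748] along -11.817563641071501 3.0213826728969133 0.50061135766153
```

View pics/z5b.png

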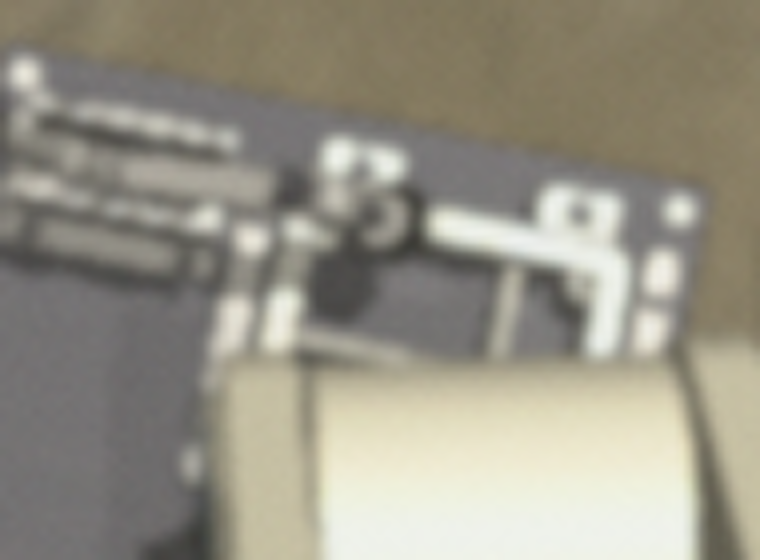

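The far rim meets the right stop at (580,215) and the force has risen to about 12 N with no further travel. I'll back off, raise the tool and check both stops.

Call:
step_arm --increments '[0,-0.005,0.001,0,0,0,0,0,-0.025,0.005,0,0,0,0,0,-0.04,0.008,0.0,0,0,0,0,-0.04,0.008,0.05,0,0,0,1,-0.06,0.012,0.1,0,0,0,1,-0.08,0.012,0.14,0,0,0,1,-0.08,0.012,0.14,0,0,0]'

```text
clock: 5.7
tool_pos: [0.3797, 0.0329, 0.3399]
orientation: [0.551, 0.446, -0.546, 0.447]
contact_force: [0.3, 0.8, -0.6]
width: 0.008
```

```bash
python3 st.py 6; python3 - <<'E'
from fx import *
a=cv2.imread('pics/top6.png')[155:245,220:320];cv2.imwrite('pics/z6b.png',cv2.resize(a,None,fx=6.5,fy=6.5,interpolation=cv2.INTER_CUBIC))
d=load('top6');g=cv2.cvtColor(d['color'],cv2.COLOR_RGB2GRAY)
from scipy.ndimage import map_coordinates
for y in range(-48,49,12):
    for rng,nm in((np.arange(-64,-36,1.),'near'),(np.arange(28,60,1.),'far')):
        uv=np.array([proj(d,toW(x/1e3,y/1e3,.042))[0] for x in rng]); p=map_coordinates(g.astype(float),[uv[:,1],uv[:,0]],order=1)
        print(y,nm,p.astype(int).tolist())
E
```

```text
5.8 [0.38022266 0.03280361 0.33618102] [[-0.13917974 -0.00424336]] [-0.18148705  0.38997866  0.32794197] along -0.25638349389083265 0.345381547935738 9.729308639636131e-06
-48 near [115, 116, 116, 116, 116, 116, 116, 115, 114, 113, 113, 113, 117, 129, 141, 160, 181, 201, 214, 225, 232, 234, 236, 236, 235, 235, 233, 232]
-48 far [220, 222, 224, 226, 226, 227, 226, 226, 227, 228, 229, 231, 233, 235, 236, 235, 233, 229, 222, 215, 205, 194, 184, 181, 177, 176, 178, 179, 180, 182, 184, 185]
-36 near [114, 114, 114, 114, 113, 109, 104, 99, 93, 88, 91, 98, 107, 129, 151, 173, 195, 216, 224, 230, 233, 230, 228, 217, 204, 191, 175, 159]
-36 far [84, 90, 98, 108, 117, 126, 134, 141, 148, 157, 170, 183, 197, 212, 225, 228, 231, 232, 230, 228, 225, 221, 218, 208, 198, 186, 171, 159, 156, 156, 158, 169]
-24 near [115, 115, 115, 115, 115, 113, 110, 107, 102, 97, 98, 102, 108, 130, 153, 175, 195, 216, 224, 230, 234, 232, 229, 219, 204, 189, 172, 154]
-24 far [119, 113, 109, 104, 99, 97, 95, 100, 110, 122, 144, 166, 187, 205, 223, 228, 231, 232, 229, 225, 219, 212, 206, 204, 204, 205, 207, 210, 212,
[... 1149 characters left out ...]
41, 141, 142, 142, 142, 141, 139, 131, 122, 116, 116, 114, 127, 143, 158, 170, 181, 187]
36 near [110, 110, 110, 109, 107, 105, 99, 94, 89, 84, 80, 90, 102, 119, 145, 170, 191, 210, 225, 229, 232, 231, 225, 219, 202, 185, 169, 155]
36 far [72, 72, 73, 74, 74, 75, 76, 79, 83, 86, 92, 99, 106, 113, 120, 127, 131, 134, 136, 138, 141, 141, 143, 143, 142, 141, 141, 141, 141, 149, 156, 164]
48 near [108, 108, 108, 108, 107, 107, 105, 103, 99, 94, 90, 96, 104, 117, 138, 161, 182, 201, 218, 224, 230, 233, 233, 232, 230, 226, 222, 219]
48 far [142, 152, 162, 172, 182, 183, 179, 175, 162, 149, 138, 131, 126, 126, 129, 133, 134, 136, 137, 138, 139, 142, 145, 149, 157, 166, 174, 183, 193, 197, 200, 202]
```

View pics/z6b.png

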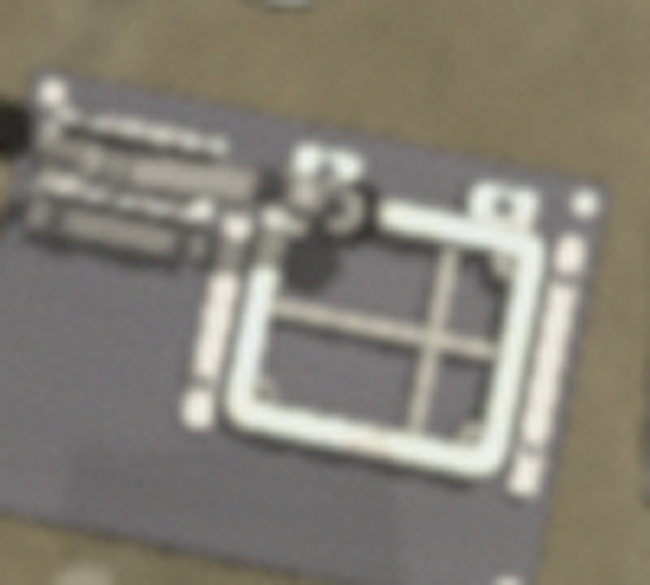

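View pics/z6.png

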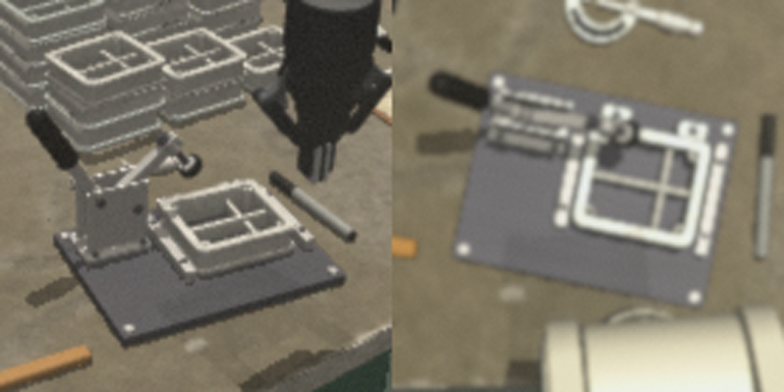

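The near edge reads -49.0 to -49.7 mm along its whole length, so the frame is square and home, and both stop blocks at (325,165) and (505,205) meet the rim. Next I'll carry the shut fingers high over to the handle.

Call:
step_arm --increments '[1,0.0,0,0.05,0,0,0,1,0.02,0.02,0.07,0,0,0,1,0.204,0.11,0.07,0,0,0,1,0.204,0.11,0.07,0,0,0,1,0.204,0.11,0.07,0,0,0,1,0.204,0.11,0.07,0,0,0,1,0.204,0.11,0.07,0,0,0,1,0.204,0.11,0.07,0,0,0,1,0.204,0.11,0.07,0,0,0]'

```text
clock: 6.7
tool_pos: [0.5837, 0.1425, 0.4042]
orientation: [-0.548, -0.447, 0.549, -0.446]
contact_force: [-0.4, 0.3, 0.7]
width: 0.0
```

```bash
python3 st.py 7
```

```text
6.8 [0.58335852 0.14224644 0.40546312] [[0.03772035 0.14390613]] [0.82349064 0.377739   0.72261418] along 0.730425776360551 0.5360053861314138 0.003719257547944477
```

View pics/z7.png

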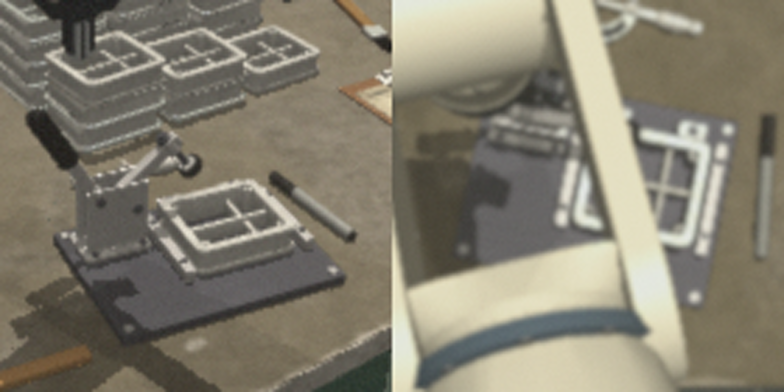

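Call:
step_arm --increments '[1,0,0,-0.04,0,0,0,1,0,0,-0.065,0,0,0,1,0,0,-0.065,0,0,0]'

```text
clock: 7.1
tool_pos: [0.5813, 0.1414, 0.3376]
orientation: [-0.547, -0.448, 0.55, -0.445]
contact_force: [0.0, -0.4, -0.2]
width: -0.001
```

```bash
python3 st.py 8
```

```text
7.2 [0.58310675 0.14192853 0.34120021] [[0.03753784 0.14354399]] [-0.59461093  0.57445396  0.06888962] along -0.6982161667689306 0.44277952049826397 0.0012658406148571204
```

View pics/z8.png

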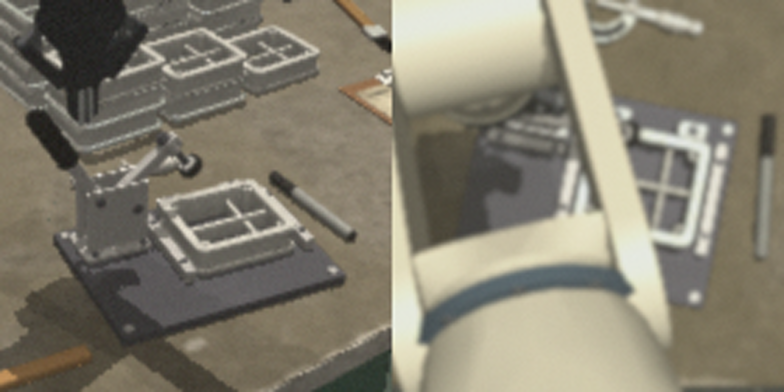

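Call:
step_arm --increments '[1,0.0025,0.0122,0,0,0,0,1,0.0039,0.0189,-0.003,0,0,0,1,0.0052,0.0255,-0.007,0,0,0,1,0.0065,0.0315,-0.011,0,0,0,1,0.0077,0.0372,-0.016,0,0,0,1,0.0088,0.0426,-0.021,0,0,0,1,0.0099,0.048,-0.027,0,0,0,1,0.0111,0.0539,-0.0345,0,0,0,1,0.0111,0.0539,-0.0345,0,0,0]'

```text
clock: 8.1
tool_pos: [0.5939, 0.1964, 0.3052]
orientation: [-0.548, -0.447, 0.549, -0.445]
contact_force: [0.3, 0.4, 0.1]
width: 0.001
```

```bash
python3 st.py 9
```

```text
8.2 [0.59399577 0.1958772  0.30607453] [[0.03732675 0.19858021]] [ 0.11685498 -0.52187406  0.66573728] along 0.2196698162058745 -0.4875990053498463 -0.004236143169538328
```

View pics/z9.png

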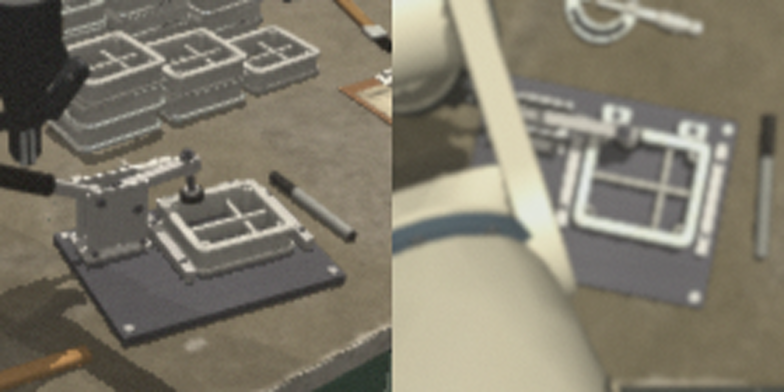

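Call:
step_arm --increments '[1,0.001,0.005,-0.008,0,0,0,1,0.002,0.0098,-0.016,0,0,0,1,0.0023,0.0112,-0.021,0,0,0,1,0.0026,0.0127,-0.026,0,0,0,1,0.0029,0.0142,-0.031,0,0,0,1,0.0032,0.0157,-0.035,0,0,0]'

```text
clock: 8.8
tool_pos: [0.5977, 0.2121, 0.271]
orientation: [0.549, 0.447, -0.548, 0.446]
contact_force: [2.4, 0.1, 2.3]
width: -0.001
```

```bash
python3 st.py 10
```

```text
8.9 [0.59695597 0.21175106 0.2701959 ] [[0.03702585 0.21472491]] [ 0.78881696 -0.31616572 -0.2219584 ] along 0.8363612614071834 -0.1506413150865082 0.0014650853522031216
```

View pics/z10.png

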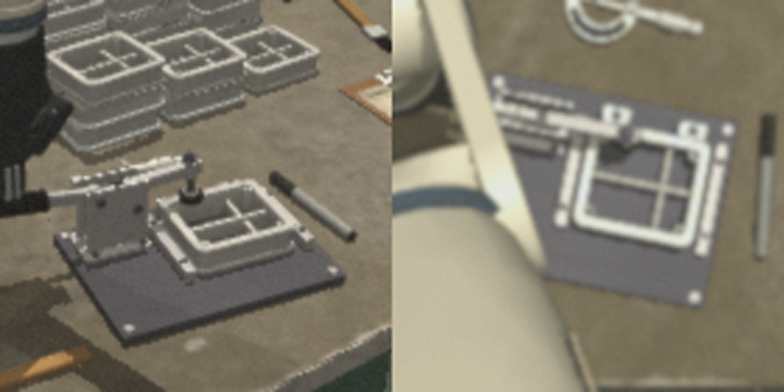

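The fingertips rest on the grip at (15,190), and the handle is nearly level and close to the dead point. I'll press through it.

Call:
step_arm --increments '[1,0.0002,0.001,-0.005,0,0,0,1,0.0004,0.002,-0.01,0,0,0,1,0.0004,0.002,-0.014,0,0,0,1,0.0004,0.002,-0.017,0,0,0,1,0.0004,0.002,-0.017,0,0,0]'

```text
clock: 9.4
tool_pos: [0.5971, 0.2136, 0.2524]
orientation: [-0.548, -0.447, 0.549, -0.445]
contact_force: [-0.0, 0.8, 0.3]
width: 0.001
```

```bash
python3 st.py 11; python3 -c "
import cv2
a=cv2.imread('pics/scene11.png')[170:270,190:310];cv2.imwrite('pics/z11b.png',cv2.resize(a,None,fx=6,fy=6,interpolation=cv2.INTER_CUBIC))"
```

```text
9.5 [0.59735553 0.21372191 0.2530964 ] [[0.03701987 0.21673585]] [-0.09599375 -0.18468794 -0.02651486] along -0.05678794154922689 -0.20024875681783008 -0.0020658455722812837
```

View pics/z11b.png

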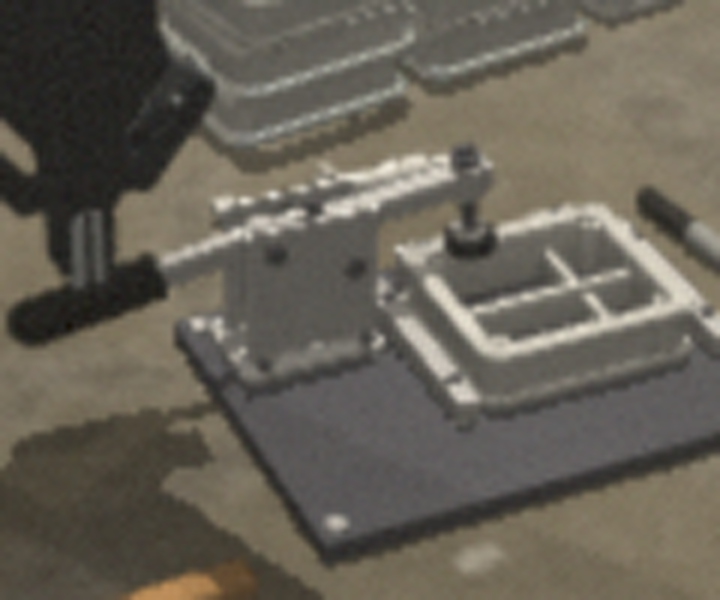

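The handle now slopes below level, the pad sits on the far rim at (468,240), and the force on the tool is zero, which suggests it has snapped. I'll retreat upward and check.

Call:
step_arm --increments '[1,0,0,0.03,0,0,0,1,0,0,0.08,0,0,0,1,0,0,0.13,0,0,0,1,-0.02,-0.05,0.16,0,0,0,1,-0.1,-0.25,0.16,0,0,0,1,-0.1,-0.25,0.16,0,0,0,1,-0.15,-0.4,0.16,0,0,0,1,-0.2,-0.5,0.16,0,0,0,1,-0.2,-0.5,0.16,0,0,0,1,-0.2,-0.5,0.16,0,0,0,1,-0.2,-0.5,0.16,0,0,0,1,-0.2,-0.5,0.16,0,0,0]'

```text
clock: 10.7
tool_pos: [0.4319, -0.2, 0.413]
orientation: [-0.548, -0.447, 0.549, -0.446]
contact_force: [0.8, -1.7, -0.3]
width: 0.002
```

```bash
python3 st.py 12; python3 - <<'E'
from fx import *
t=load('top12');s=load('scene12')
for e in(1.2,1.0):
  el=1.05-e;G=toW(.038,.130+.087*np.cos(el),.076+.087*np.sin(el));print(e,G,proj(t,G),proj(s,G))
c=[]
for d in(t,s):
    v0=d['color'].max(2);u,v=proj(d,G)[0].round().astype(int)
    m=np.zeros(v0.shape,np.uint8);m[v-14:v+20,u-18:u+19]=v0[v-14:v+20,u-18:u+19]<60
    n,l,st,ce=cv2.connectedComponentsWithStats(m);k=1+np.argmax(st[1:,4]);print(st[k],ce[k]);c.append(ce[k])
X=triang(t,c[0],s,c[1]);F=toF(X)[0];print('grip',X,F,'elev',np.arctan2(X[2]-.076,F[1]-.130))
from scipy.ndimage import map_coordinates
g=cv2.cvtColor(t['color'],cv2.COLOR_RGB2GRAY).astype(float);rng=np.arange(-60,-40,1.)
for y in range(-36,37,18):
    uv=np.array([proj(t,toW(x/1e3,y/1e3,.042))[0] for x in rng]);p=map_coordinates(g,[uv[:,1],uv[:,0]],order=1);print(y,np.interp(160,p[6:15],rng[6:15]).round(1))
E
```

```text
10.8 [ 0.43088621 -0.20270422  0.4129663 ] [[-0.04207609 -0.2247011 ]] [ 0.40312254  0.80239157 -0.4352242 ] along 0.2330758248539197 0.8671883707940955 -0.00010180355088227781
1.2 [0.59817183 0.21282617 0.06299888] [[198.89013682 172.58574565]] [[203.58715061 221.60783083]]
1.0 [0.59834687 0.21367653 0.08034819] [[197.83845716 171.68652579]] [[203.00461143 216.34452164]]
[187 169  24  10 150] [198.52       173.08666667]
[192 213  26  14 136] [204.21323529 220.70588235]
grip [0.5960109  0.21277616 0.0672841 ] [0.03589353 0.21553843] elev -0.10154405918110537
-36 -50.2
-18 -50.1
0 -50.2
18 -50.1
36 -50.0
```

View pics/z12.png

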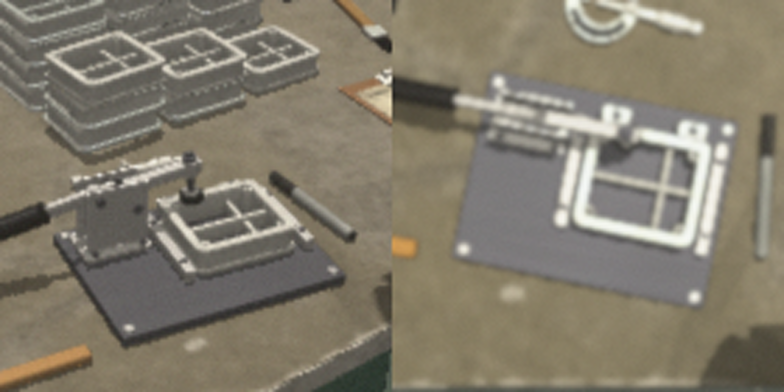

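View pics/top12.png

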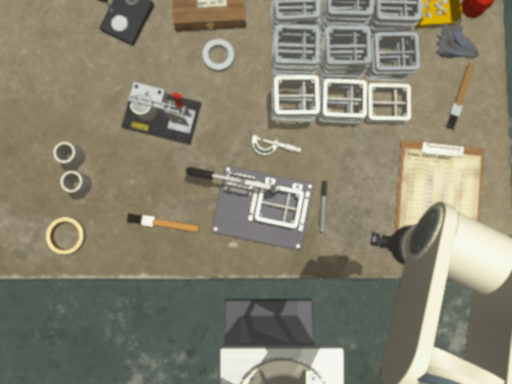

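The handle stayed down with nothing touching it, at (200,174) in the top view. The brush (165,223), marker (323,205) and micrometer (272,146) are where they started, so I'm handing in.

Call:
step_arm --increments '[1,0,0,0,0,0,0,1,0,0,0,0,0,0]'

```text
clock: 11.0
tool_pos: [0.431, -0.2025, 0.4132]
orientation: [-0.549, -0.445, 0.55, -0.445]
contact_force: [0.6, 0.2, 0.6]
width: -0.005
```

```bash
python3 -c "
from h import *
o=arm.observe();print(o['clock'],abs(o['qvel']).max());print(ticket.close_job())"
```

```text
11.0 0.026622623260098927
the job is handed in; nothing more can be done
None
```

The frame is home against the stops and the toggle clamp looks locked; I handed the job in at 11.0 s. I pushed the frame about 25 mm with the half-open fingertips, up to about 12 N against the stops. Then I pressed the handle down past its dead point with the shut fingertips and withdrew.

**Last checks:**
- **Frame:** its near edge reads -50.0 to -50.2 mm across its width (nominal -50), so it is square and home. I saw the right stop touching; the pad partly hides the left one in the top view.
- **Clamp:** the handle stayed below level after release, with the pad on the far rim.
- **Bystanders:** by eye in the top view, the brush, marker and micrometer are where they started.

**Disagreements:**
- **Handle angle:** the two-view measurement gave 0.10 rad below level instead of the nominal 0.15. The same two views put three of the four plate screws about 5 mm too high (the fourth came out low), and an error like that would account for the gap.
- **Push force:** while the frame was against the stops there was also about 10 N of upward force on the tool. The pictures afterwards show the frame lying flat.

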